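Make up two power-converter kits

TASK

Make up two kits from the stock on the bench. Into the open tray put the long heat sink, lying flat on its base in the larger bay, and the short wide capacitor, standing in the smaller bay. Into the tray with the sliding bar put the tall thin capacitor, standing in the small square bay, and the copper-wound choke, lying flat in the middle of the nest, with the bar slid aside to let it in and then slid fully back over it; leave the short heat sink where it lies.

Things in the scene. Friction and masses are not known exactly. Their poses are not given: they have to be found in the camera images.
- open_tray: Open black kit tray, fixed, 180 (x) by 80 (y) mm; origin: centre of underside. Floor 4 mm thick, walls 6 mm thick, tops 12 mm above the bench. Larger bay 88 by 68 mm inside, centred at x -40 mm, y 0 (long heat sink, its length along tray x); smaller bay 74 by 68 mm, centred at x +47 mm, y 0 (wide capacitor). The trays may change sides; tray x points roughly away from the robot.
- gate_tray: Black kit tray with sliding bar, fixed, 200 (x) by 120 (y) mm; origin: centre of underside. Floor 4 mm thick. Square bay 55 by 55 mm inside at x -66.5 mm, y 0, walls 12 mm high (tall capacitor). Choke nest centred at x 0, y 0: 66 mm in x between cross walls 12 mm high, 108 mm in y between side walls 31 mm high that carry the bar. Empty bay at the +x end, over which the open bar is parked.
- gate (a joint): Position of the retaining bar, m: 0 = closed (end stop), bar across the middle of the nest; 0.066 = fully open (end stop). Opens along gate_tray's +x, friction about 1.5 N, stays where left, starts nearly closed (0 to 0.012). Aluminium bar 22 mm in x, 120 mm in y, from 33 to 38 mm above the bench, with an upright tab in the middle.
- gate_grip (a point): Middle of the top edge of the bar's upright tab, 64 mm above the bench. Aluminium tab 12 mm thick along tray x, 30 mm wide along y, rising from 38 to 64 mm above the bench. Axes as gate_tray's; at tray x = joint value, y 0. Pinch it from above across its thickness.
- sink_long: The long heat sink: finned aluminium block, 60 (x) by 40 (y) by 32 (z) mm, fins along x. Origin: centre of its underside. Lies flat, any yaw. About 0.1 kg. Its 40 mm sides are gripped (fingers closing along y).
- sink_short: The short heat sink, a spare that stays where it is: finned aluminium block, 28 (x) by 40 (y) by 32 (z) mm. Origin: centre of its underside.
- cap_wide: The short wide capacitor: grey upright cylinder with a bright metal top, 35 mm in diameter, 30 mm high. Origin: centre of its underside. About 0.045 kg.
- cap_tall: The tall thin capacitor: grey upright cylinder with a bright metal top, 25 mm in diameter, 50 mm high. Origin: centre of its underside. About 0.04 kg.
- choke: The choke: a ring core wound with copper wire, lying flat, 44 mm outer diameter, 25 mm high. Origin: centre of its underside. About 0.09 kg. Lying in the nest its top is 29 mm above the bench, so that it passes under the bar with 4 mm to spare.
There are look-alikes about, which are no part of the job. Leave any green, red or turquoise look-alike of the cap_wide alone.

How it is judged:
At the end, for the whole second after the job is handed in: Four parts on the floors of their bays (undersides below 8 mm, tilt below 0.12 rad), at rest, released, from bay centre in x/y: long sink 26/16 mm, wide capacitor 22/18, tall capacitor 18/18, choke 14/25; bar shut (below 0.008 m); short sink within 20 mm of its start (x of sink_long in the frame of open_tray between -0.066 and -0.014 m and y of sink_long in the frame of open_tray between -0.016 and 0.016 m and x of cap_wide in the frame of open_tray between 0.025 and 0.069 m and y of cap_wide in the frame of open_tray between -0.018 and 0.018 m and x of cap_tall in the frame of gate_tray between -0.0845 and -0.0485 m and y of cap_tall in the frame of gate_tray between -0.018 and 0.018 m and x of choke in the frame of gate_tray between -0.014 and 0.014 m and y of choke in the frame of gate_tray between -0.025 and 0.025 m and value of joint gate below 0.008 m and height (world z) of each of sink_long, cap_wide, cap_tall, choke below 0.008 m and angle between each of sink_long, cap_wide, cap_tall, choke's own z axis and vertical below 0.12 rad and linear speed of each of sink_long, cap_wide, cap_tall, choke below 0.02 m/s and contact force between each of sink_long, cap_wide, cap_tall, choke and the fingers below 0.1 N and distance of sink_short from where it was at the start of the episode below 0.02 m); the robot touches nothing.
It fails at once if the short heat sink is picked up or pushed away (distance of sink_short from where it was at the start of the episode above 0.02 m).
It also fails if it takes over 115 s, if anything falls off the work surface, if the arm or the gripper's body presses on something with over 40 N, if the wrist force passes 120 N, or if a joint passes its speed limit or range.

ROBOT

A 6-joint arm with a two-finger parallel gripper is mounted at the origin on the work surface. World frame = base frame: x ahead of the robot, y to its left, z up, the work surface at z = 0. Lengths are in m, angles in rad, forces in N, time in s.
With the tool pointing down it reaches from about 0.275 to 0.85 m from the base axis. Payload 5.2 kg.
Tool frame: the origin (TCP) lies midway between the tips of the shut fingers; the grasp point (between the pads) lies 19 mm behind it; z points along the fingers, y is the line along which they close (so a half turn about z gives the same grasp; the last joint's range is limited). The gripper opens to 85 mm and grips with 20 to 120 N. Pads are 22 mm wide; open, the fingers measure 114 mm over their backs; the gripper's body (76 mm by 85 mm) begins 54 mm behind the grasp point. The pads swing forward as they close: fully open they stand 13 mm farther back than shut.
Start: joints at [-1.505, 0.259, 1.535, -0, 1.348, -0.203], TCP at [0.146, -0.53, 0.231] pointing down, gripper open.
Joint ranges: [-3.14, 3.14], [-0.91, 2.08], [0.19, 2.58], [-1.22, 4.36], [0.22, 2.71], [-3.12, 3.12]. Speed limits (rad/s): [2.57, 2.57, 3.14, 3.14, 3.14, 3.14].

INTERFACE

Orientations are given as a rotation vector (axis times angle).
In Python, from rig import * gives the robot as it stands.
- The arm moves only by the shell command python3 -m crank 'ROWS' [FORCE]. ROWS is JSON, a list of rows, each an object with "linear": the shift along the tool's x, y, z as a fraction of full scale, a list of three; "turn": the turn, a rotation vector about the tool's x, y, z as a fraction of full scale, a list of three; "grip": the opening, from 0 (shut) to 1 (fully open). A call has 1 to 12 rows; each row shifts and turns the commanded pose from where the row before left it, along the tool's axes as they then stand; what a row does not reach is not made up. Full scale, the value 1, is 0.05 m for a shift and 4 degrees for a turn. A row lasts 1/10 s, in which the tool goes at most 50 mm and 8.59 degrees, less where a joint would pass 70% of its speed; a pose out of reach is approached as far as the arm can. A call with a number of a shift or a turn outside -1 to 1 is refused whole. A call with a gripper value outside its range is refused whole. The fingers move at their own pace and stop on an object; FORCE is the grip in N (left out, the last holds). Time passes only in rows, so rows that do not move let the fingers close. It gives the time, the measured TCP pose, the force, the opening and the grip force at its end, in the units of the state.
- get_obs(): the state, without advancing time (a new reading comes with each control period).
- capture(name): name is "scene" or "top" or "wrist"; returns a dict with "pixels" (384x512x3 uint8, red, green, blue), "z_map" (384x512 float32, m along the optical axis (not along the pixel's ray), 0 where there is no reading), "camera_matrix" (3x3 intrinsics, pixels), "world_from_camera" (4x4, takes a point from camera to world coordinates); the wrist camera has in their place "tool_from_camera" (4x4, takes a point from camera to tool coordinates, whose origin is the TCP and whose axes are the flange's). Camera axes: x right, y down, z forward; pixel columns grow to the right and rows downward; lengths in m; the calibration is good to about 2 mm. A picture is of the moment at which its call begins: read the wrist's pose just before it.
- job_done(): hands the job in; it is judged then, once.
Trained networks look in the newest picture that a camera, given by its name, has taken for a name from the list of things; names that differ only in an ending like _2 or _b are one class to them, and where a whole thing is asked for, a point or a joint stands for the part that bears it (a point fixed in the world has none). Each returns a list of dicts, best first, with "score" (0 to 1); they miss things now and then, are a little off and sometimes report something else, mostly with a low value. They report only what shows in the picture. A call takes as long as a camera call. They do not tell look-alikes from the thing itself.
- cut_out(thing, camera): "mask" (384x512 bool, what is visible of it) and "bbox" ([centre column, centre row, width, height] in pixels, round what is visible of it).
The state is a dict: "t": time; "q": joint angles; "qvel": joint speeds; "joint_torque": joint torques, N m; "ee_pos": TCP position; "tcp_rot": TCP orientation; "ft_force": force on the tool from outside, world axes, zero at the start; "torque": the same for the moment, N m; "width": finger opening in m; "grasp_force": force on a finger pad.
Only numpy, scipy, OpenCV 4.12 (cv2) and the standard library are available. Lean on these libraries where they do the work, as an engineer would, in place of code of your own. Each camera call takes 0.05 s, during which the arm holds its last target. There are 200 camera calls.

## Working session

There is one attempt and no reset: what is moved stays moved. The work goes in short steps, Python scripts to look and compute and a shell command to move; the robot and the scene stay as the last step left them, time stands still between calls to the robot, and variables do not carry over. Pictures are saved under pics/ and viewed, at most 14 in all, crops included, and the job is handed in when it is done.

```bash
mkdir -p pics; ls
python3 - <<'E'
from rig import *
import cv2,numpy as np
o=get_obs(); print(o['t'],o['ee_pos'],o['tcp_rot'],o['width'])
ims=[]
for n in ['top','scene']:
    c=capture(n); np.savez(n+'.npz',**c); print(n,np.round(c['camera_matrix'],1).tolist(),np.round(c['world_from_camera'],3).tolist())
    cv2.imwrite(f'pics/{n}0.png',cv2.resize(c['pixels'][:,:,::-1],(800,600)))
    for th in ['open_tray','gate_tray','gate','sink_long','sink_short','cap_wide','cap_tall','choke']:
        for d in cut_out(th,n)[:5]: print(n,th,round(d['score'],2),np.round(d['bbox']).tolist())
E
```

```text
pics
0.0 [ 0.1460481  -0.52968893  0.23042546] [-3.11133664e+00 -4.20710714e-01 -2.07380076e-04] 0.0853018593253099
top [[442.7, 0.0, 257.6], [0.0, 442.7, 185.3], [0.0, 0.0, 1.0]] [[0.029, -0.995, 0.094, 0.47], [-1.0, -0.029, 0.004, -0.019], [-0.001, -0.094, -0.996, 1.134], [0.0, 0.0, 0.0, 1.0]]
top open_tray 0.66 [132.0, 211.0, 36.0, 76.0]
top gate_tray 0.89 [370.0, 210.0, 52.0, 78.0]
top gate 0.68 [371.0, 208.0, 46.0, 8.0]
top sink_long 0.92 [247.0, 225.0, 24.0, 26.0]
top cap_wide 0.74 [276.0, 195.0, 16.0, 9.0]
top cap_wide 0.63 [234.0, 190.0, 13.0, 14.0]
top cap_wide 0.59 [251.0, 134.0, 13.0, 10.0]
top cap_wide 0.54 [253.0, 165.0, 17.0, 13.0]
top cap_tall 0.57 [209.0, 167.0, 11.0, 16.0]
top cap_tall 0.49 [371.0, 206.0, 49.0, 10.0]
top choke 0.75 [206.0, 232.0, 17.0, 16.0]
scene [[454.7, 0.0, 257.3], [0.0, 454.7, 187.0], [0.0, 0.0, 1.0]] [[0.121, 0.587, -0.8, 1.348], [0.992, -0.059, 0.107, -0.096], [0.016, -0.807, -0.59, 0.663], [0.0, 0.0, 0.0, 1.0]]
scene open_tray 0.65 [378.0, 194.0, 63.0, 50.0]
scene gate_tray 0.77 [118.0, 214.0, 68.0, 61.0]
scene gate 0.94 [118.0, 201.0, 53.0, 19.0]
scene sink_long 0.73 [376.0, 195.0, 61.0, 52.0]
scene sink_long 0.65 [255.0, 189.0, 29.0, 21.0]
scene sink_short 0.78 [198.0, 191.0, 19.0, 24.0]
scene sink_short 0.62 [379.0, 194.0, 60.0, 50.0]
scene sink_short 0.41 [312.0, 221.0, 12.0, 26.0]
scene cap_wide 0.84 [255.0, 235.0, 15.0, 23.0]
scene cap_wide 0.68 [228.0, 214.0, 18.0, 21.0]
scene cap_wide 0.67 [264.0, 256.0, 19.0, 25.0]
scene cap_wide 0.58 [276.0, 213.0, 16.0, 24.0]
scene cap_tall 0.76 [309.0, 221.0, 13.0, 28.0]
scene choke 0.49 [294.0, 186.0, 16.0, 13.0]
```

Run:
```python
import cv2,numpy as np
c=np.load('top.npz')['pixels'][:,:,::-1]
cv2.imwrite('pics/top_c.png',cv2.resize(c[105:275,100:410],(800,439),interpolation=cv2.INTER_CUBIC))
```

```text
(no output)
```

View pics/top_c.png

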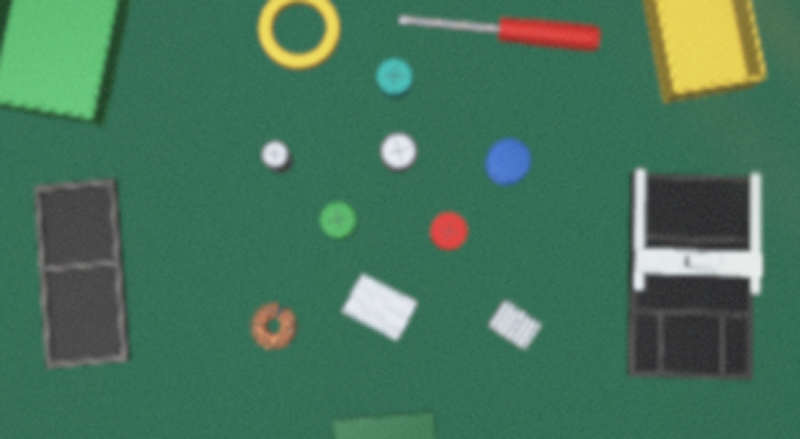

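View pics/scene0.png

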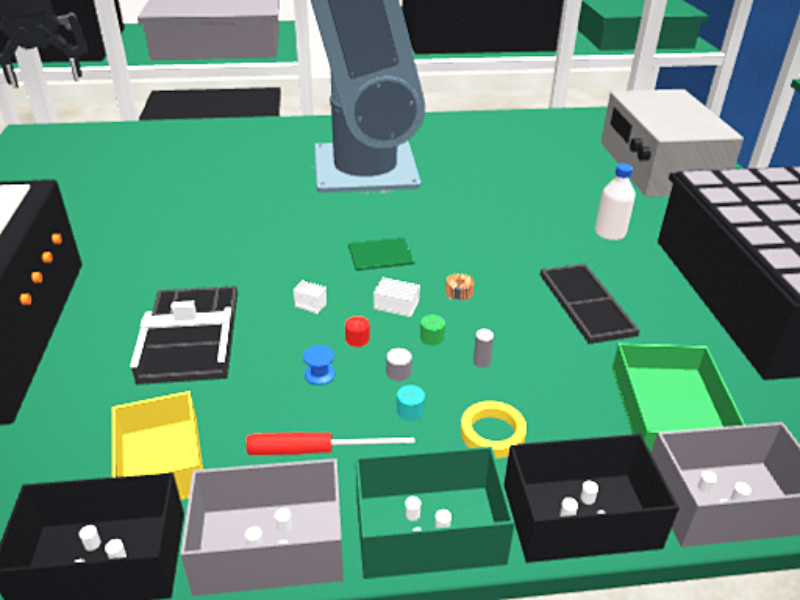

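Top crop (800 px wide; full-pixel = crop/2.58+[100,105]): trays are left (open, crop 83,272) and right (gate, 695,275). Choke is at (273,326), long sink at (380,307), short sink at (515,325) and tall cap at (275,153). Cap_wide candidates are turquoise (395,76), green (338,220), red (449,231), blue spool (508,161) and grey with bright top (398,151). Only the last fits "grey, bright metal top"; a crop will confirm it.

```bash
cat > vis.py <<'E'
from rig import *
import cv2,numpy as np
from scipy.spatial.transform import Rotation as R
def shot(n):
    o=get_obs(); c=dict(capture(n))
    if n=='wrist':
        T=np.eye(4); T[:3,:3]=R.from_rotvec(o['tcp_rot']).as_matrix(); T[:3,3]=o['ee_pos']
        c['world_from_camera']=T@c['tool_from_camera']
    return c
def cloud(c):
    K=c['camera_matrix'];T=c['world_from_camera'];z=c['z_map']
    v,u=np.mgrid[:z.shape[0],:z.shape[1]]
    P=np.stack([(u-K[0,2])/K[0,0]*z,(v-K[1,2])/K[1,1]*z,z],-1)
    W=P@T[:3,:3].T+T[:3,3]; W[z==0]=np.nan
    return W
def at_height(c,u,v,h):
    K=c['camera_matrix'];T=c['world_from_camera']
    r=T[:3,:3]@np.stack([(np.asarray(u)-K[0,2])/K[0,0],(np.asarray(v)-K[1,2])/K[1,1],np.ones_like(np.asarray(u,float))])
    o=T[:3,3][:,None]; return (o+r*(h-o[2])/r[2])[:2].T
def rect(P):
    c,s,a=cv2.minAreaRect((np.asarray(P)[:,:2]*1000).astype(np.float32))
    if s[0]<s[1]: s=s[::-1]; a+=90
    return np.round(c,1),np.round(s,1),round((a+90)%180-90,1)
def save(c,name,box=None,w=600):
    im=c['pixels'][:,:,::-1]
    if box: im=im[box[1]:box[3],box[0]:box[2]]
    cv2.imwrite('pics/'+name,cv2.resize(im,(w,int(w*im.shape[0]/im.shape[1])),interpolation=cv2.INTER_CUBIC))
def tool(p):  # world point -> tool frame, in full-scale units (50 mm)
    o=get_obs(); return R.from_rotvec(o['tcp_rot']).inv().apply(np.asarray(p)-o['ee_pos'])/0.05
E
python3 - <<'E'
from vis import *
c=dict(np.load('top.npz')); W=cloud(c)
print('bench z',np.nanmedian(W[180:200,300:330,2]),np.nanstd(W[180:200,300:330,2]))
for n,(u,v),r in [('sink_long',(247,224),20),('sink_short',(299.6,231),14),('cap_wide',(254,163.5),11),('cap_tall',(206.6,165),11),('choke',(206,231),13),('tab',(371,206),40)]:
    r=int(r);u=int(u);v=int(v);S=W[v-r:v+r,u-r:u+r].reshape(-1,3); S=S[S[:,2]>.012]
    zt=np.percentile(S[:,2],90); S=S[S[:,2]>zt-.006]
    print(n,'z',round(zt,4),len(S),'mean',np.round(S.mean(0)*1000,1),'rect',*rect(S))
dark=(c['pixels'].max(2)<85).astype(np.uint8)
for n,(a,b,d,e) in {'open':(105,165,160,260),'gate':(335,165,405,260)}.items():
    m=np.zeros_like(dark);m[b:e,a:d]=dark[b:e,a:d]
    k,l,st,_=cv2.connectedComponentsWithStats(m);
    v,u=np.where(m>0); print(n,len(u),rect(at_height(c,u,v,.008)),'z',np.nanmedian(W[v,u,2]))
    for lo,hi in [(.008,.016),(.024,.034),(.033,.045),(.05,.07)]:
        S=W[b:e,a:d].reshape(-1,3);S=S[(S[:,2]>lo)&(S[:,2]<hi)]
        if len(S)>5: print('  ',lo,len(S),np.round(S.mean(0)*1000,1),*rect(S))
save(c,'capw.png',(190,120,320,245),600)
E
```

```text
bench z -0.000965917630829427 0.002121319165699027
sink_long z 0.0339 151 mean [478.3   9.9  31.6] rect [478.3  10.4] [58.7 39.7] 65.0
sink_short z 0.0335 85 mean [ 464.7 -121.    31. ] rect [ 465.5 -120.6] [39.6 27.6] 57.8
cap_wide z 0.0317 139 mean [630.2  -3.7  29.5] rect [630.1  -3.9] [32.9 30.3] 1.9
cap_tall z 0.0517 74 mean [621.2 114.1  49.3] rect [620.9 113.2] [23.1 22.4] 1.3
choke z 0.026 166 mean [456.7 112.3  23.7] rect [456.8 112.3] [41.4 40.1] 77.4
tab z 0.0399 428 mean [ 531.7 -293.3   41.3] rect [ 560.9 -294.3] [119.7 112.4] -89.7
open 1705 (array([505.4, 302. ]), array([171.3,  77.9]), 7.2) z 0.0031427985692373817
   0.008 531 [504.9 304.8  10.9] [503.9 305.2] [180.2  81.1] 7.0
gate 2876 (array([ 518.9, -293.7]), array([199.2, 121.2]), 0.6) z 0.003950784068030289
   0.008 739 [ 499.8 -295.8   11.3] [ 518.2 -294.5] [199.8 121.2] -0.2
   0.024 269 [ 562.3 -290.1   31.1] [ 560.3 -294.2] [119.7 115.2] 89.9
   0.033 406 [ 534.  -291.8   36.7] [ 560.9 -294.3] [119.7 112.4] -89.7
   0.05 69 [ 529.4 -294.    62.8] [ 529.4 -294.7] [30.9 10. ] -88.6
```

View pics/capw.png

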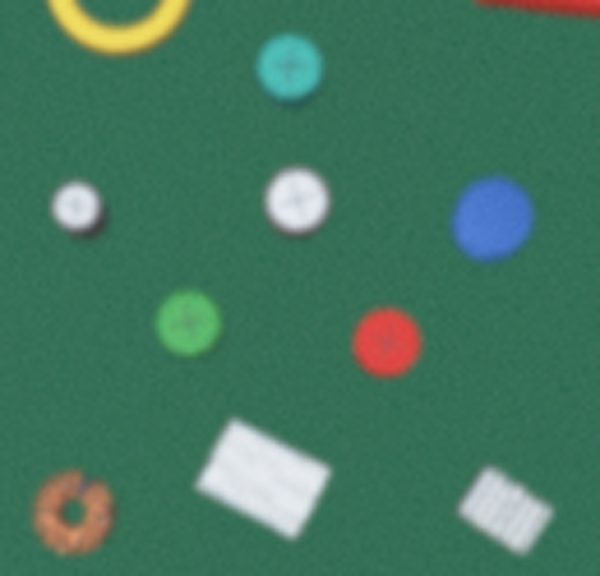

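The crop confirms it: the grey cap with the bright metal top is at (297,200), turquoise at (290,67), green at (188,323), red at (388,343). I start with the gate, turning the tool to yaw 90°.

```bash
python3 -m crank '[{"linear":[0,0,0],"turn":[0,0,-1],"grip":0.5},{"linear":[0,0,0],"turn":[0,0,-1],"grip":0.5},{"linear":[0,0,0],"turn":[0,0,-1],"grip":0.5},{"linear":[0,0,0],"turn":[0,0,-1],"grip":0.5},{"linear":[0,0,0],"turn":[0,0,-1],"grip":0.5},{"linear":[0,0,0],"turn":[0,0,-1],"grip":0.5},{"linear":[0,0,0],"turn":[0,0,-1],"grip":0.5},{"linear":[0,0,0],"turn":[0,0,-1],"grip":0.5},{"linear":[0,0,0],"turn":[0,0,-1],"grip":0.5},{"linear":[0,0,0],"turn":[0,0,-1],"grip":0.5}]' 40; python3 -m crank '[{"linear":[0,0,0],"turn":[0,0,-1],"grip":0.5},{"linear":[0,0,0],"turn":[0,0,-1],"grip":0.5},{"linear":[0,0,0],"turn":[0,0,-1],"grip":0.5},{"linear":[0,0,0],"turn":[0,0,-1],"grip":0.5},{"linear":[0,0,0],"turn":[0,0,-1],"grip":0.5},{"linear":[0,0,0],"turn":[0,0,-1],"grip":0.5},{"linear":[0,0,0],"turn":[0,0,-1],"grip":0.5},{"linear":[0,0,0],"turn":[0,0,-1],"grip":0.5},{"linear":[0,0,0],"turn":[0,0,-0.6],"grip":0.5},{"linear":[0,0,0],"turn":[0,0,0],"grip":0.5}]'
cat >> vis.py <<'E'
def yaw():
    x=R.from_rotvec(get_obs()['tcp_rot']).as_matrix(); return np.round([np.degrees(np.arctan2(x[1,0],x[0,0])),np.degrees(np.arccos(-x[2,2]))],2)
def go(*p): print('yaw',yaw(),'t',round(get_obs()['t'],2),'tool units',np.round(tool(p),3))
E
python3 -c "
from vis import *
go(.5294,-.2945,.12)"
```

```text
t: 1.9
ee_pos: [0.1461, -0.5302, 0.2313]
tcp_rot: [-2.779, -1.464, 0.0]
ft_force: [-0.5, -0.4, 0.4]
width: 0.0428
grasp_force: 0.0
t: 2.9
ee_pos: [0.1461, -0.5302, 0.2313]
tcp_rot: [-2.225, -2.218, -0.0]
ft_force: [0.1, -0.4, 1.0]
width: 0.0427
grasp_force: 0.0
yaw [89.82  0.  ] t 2.9 tool units [4.739 7.651 2.226]
```

```bash
python3 -m crank '[{"linear":[0.43,0.695,0.2],"turn":[0,0,0],"grip":0.5},{"linear":[0.43,0.695,0.2],"turn":[0,0,0],"grip":0.5},{"linear":[0.43,0.695,0.2],"turn":[0,0,0],"grip":0.5},{"linear":[0.43,0.695,0.2],"turn":[0,0,0],"grip":0.5},{"linear":[0.43,0.695,0.2],"turn":[0,0,0],"grip":0.5},{"linear":[0.43,0.695,0.2],"turn":[0,0,0],"grip":0.5},{"linear":[0.43,0.695,0.2],"turn":[0,0,0],"grip":0.5},{"linear":[0.43,0.695,0.2],"turn":[0,0,0],"grip":0.5},{"linear":[0.43,0.695,0.2],"turn":[0,0,0],"grip":0.5},{"linear":[0.43,0.695,0.2],"turn":[0,0,0],"grip":0.5},{"linear":[0.43,0.695,0.2],"turn":[0,0,0],"grip":0.5},{"linear":[0,0,0],"turn":[0,0,0],"grip":0.5}]'
python3 - <<'E'
from vis import *
c=shot('wrist'); W=cloud(c); save(c,'w1.png')
S=W.reshape(-1,3); T=S[(S[:,2]>.055)&(S[:,2]<.07)&(abs(S[:,0]-.53)<.06)&(abs(S[:,1]+.2945)<.06)]; print(len(T),rect(T) if len(T) else'')
go(.5294,-.2945,.042)
E
```

```text
t: 4.1
ee_pos: [0.5322, -0.2915, 0.1197]
tcp_rot: [-2.221, -2.22, -0.003]
ft_force: [-0.1, -0.7, -0.3]
width: 0.0427
grasp_force: 0.0
680 (array([ 530.2, -295.8]), array([30.3, 11.9]), 89.7)
yaw [89.97  0.09] t 4.15 tool units [-0.031 -0.02   1.564]
```

View pics/w1.png

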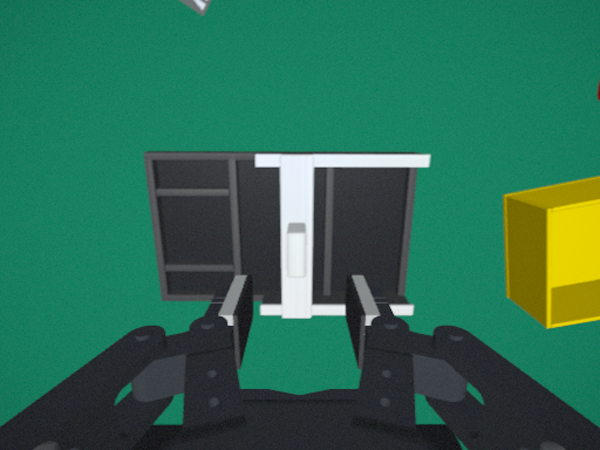

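Wrist view: the bar's tab at (297,250) lies between the fingers. Next: descend, pinch, slide +x about 54 mm, release and rise.

```bash
python3 -m crank '[{"linear":[-0.02,-0.01,0.5],"turn":[0,0,0],"grip":0.5},{"linear":[0,0,0.5],"turn":[0,0,0],"grip":0.5},{"linear":[0,0,0.4],"turn":[0,0,0],"grip":0.5},{"linear":[0,0,0.15],"turn":[0,0,0],"grip":0.5},{"linear":[0,0,0],"turn":[0,0,0],"grip":0},{"linear":[0,0,0],"turn":[0,0,0],"grip":0},{"linear":[0,0,0],"turn":[0,0,0],"grip":0},{"linear":[0,0,0],"turn":[0,0,0],"grip":0},{"linear":[0,0,0],"turn":[0,0,0],"grip":0}]' 40; python3 -m crank '[{"linear":[0,0.2,0],"turn":[0,0,0],"grip":0},{"linear":[0,0.2,0],"turn":[0,0,0],"grip":0},{"linear":[0,0.2,0],"turn":[0,0,0],"grip":0},{"linear":[0,0.2,0],"turn":[0,0,0],"grip":0},{"linear":[0,0.2,0],"turn":[0,0,0],"grip":0},{"linear":[0,0.06,0],"turn":[0,0,0],"grip":0},{"linear":[0,0,0],"turn":[0,0,0],"grip":0},{"linear":[0,0,0],"turn":[0,0,0],"grip":0}]'
```

```text
t: 5.05
ee_pos: [0.5292, -0.297, 0.0451]
tcp_rot: [2.223, 2.216, -0.001]
ft_force: [-1.6, -1.1, 4.8]
width: 0.0107
grasp_force: 42.2
t: 5.85
ee_pos: [0.5838, -0.2972, 0.0451]
tcp_rot: [2.222, 2.215, 0.001]
ft_force: [1.2, -2.8, 4.1]
width: 0.0113
grasp_force: 42.4
```

Bar open (moved 54.6 mm). Release, rise and turn to yaw 0.

```bash
python3 -m crank '[{"linear":[0,0,0],"turn":[0,0,0],"grip":0.5},{"linear":[0,0,0],"turn":[0,0,0],"grip":0.5},{"linear":[0,0,0],"turn":[0,0,0],"grip":0.5},{"linear":[0,0,-0.5],"turn":[0,0,0],"grip":0.5},{"linear":[0,0,-0.7],"turn":[0,0,1],"grip":0.5},{"linear":[0,0,-0.7],"turn":[0,0,1],"grip":0.5},{"linear":[0,0,-0.2],"turn":[0,0,1],"grip":0.5},{"linear":[0,0,0],"turn":[0,0,1],"grip":0.6},{"linear":[0,0,0],"turn":[0,0,1],"grip":0.6},{"linear":[0,0,0],"turn":[0,0,1],"grip":0.6},{"linear":[0,0,0],"turn":[0,0,1],"grip":0.6},{"linear":[0,0,0],"turn":[0,0,1],"grip":0.6}]'; python3 -m crank '[{"linear":[0,0,0],"turn":[0,0,1],"grip":0.6},{"linear":[0,0,0],"turn":[0,0,1],"grip":0.6},{"linear":[0,0,0],"turn":[0,0,1],"grip":0.6},{"linear":[0,0,0],"turn":[0,0,1],"grip":0.6},{"linear":[0,0,0],"turn":[0,0,1],"grip":0.6},{"linear":[0,0,0],"turn":[0,0,1],"grip":0.6},{"linear":[0,0,0],"turn":[0,0,1],"grip":0.6},{"linear":[0,0,0],"turn":[0,0,1],"grip":0.6},{"linear":[0,0,0],"turn":[0,0,1],"grip":0.6},{"linear":[0,0,0],"turn":[0,0,1],"grip":0.6},{"linear":[0,0,0],"turn":[0,0,1],"grip":0.6},{"linear":[0,0,0],"turn":[0,0,1],"grip":0.6}]'; python3 -m crank '[{"linear":[0,0,0],"turn":[0,0,1],"grip":0.6},{"linear":[0,0,0],"turn":[0,0,1],"grip":0.6},{"linear":[0,0,0],"turn":[0,0,0.5],"grip":0.6},{"linear":[0,0,0],"turn":[0,0,0],"grip":0.6}]'
python3 -c "
from vis import *
go(.621,.1137,.15)"
```

```text
t: 7.05
ee_pos: [0.5814, -0.2958, 0.1483]
tcp_rot: [-2.751, -1.514, 0.0]
ft_force: [-0.4, -0.9, 1.1]
width: 0.0513
grasp_force: 0.0
t: 8.25
ee_pos: [0.5814, -0.2958, 0.1483]
tcp_rot: [-3.129, -0.264, 0.001]
ft_force: [0.3, 0.4, -0.7]
width: 0.0513
grasp_force: 0.0
t: 8.65
ee_pos: [0.5815, -0.2959, 0.1484]
tcp_rot: [-3.141, 0.006, 0.001]
ft_force: [1.1, 0.0, -0.0]
width: 0.0512
grasp_force: 0.0
yaw [-0.21  0.06] t 8.65 tool units [ 0.76  -8.194 -0.026]
```

```bash
python3 -m crank '[{"linear":[0.07,-0.745,0],"turn":[0,0,0],"grip":0.6},{"linear":[0.07,-0.745,0],"turn":[0,0,0],"grip":0.6},{"linear":[0.07,-0.745,0],"turn":[0,0,0],"grip":0.6},{"linear":[0.07,-0.745,0],"turn":[0,0,0],"grip":0.6},{"linear":[0.07,-0.745,0],"turn":[0,0,0],"grip":0.6},{"linear":[0.07,-0.745,0],"turn":[0,0,0],"grip":0.6},{"linear":[0.07,-0.745,0],"turn":[0,0,0],"grip":0.6},{"linear":[0.07,-0.745,0],"turn":[0,0,0],"grip":0.6},{"linear":[0.07,-0.745,0],"turn":[0,0,0],"grip":0.6},{"linear":[0.07,-0.745,0],"turn":[0,0,0],"grip":0.6},{"linear":[0.06,-0.745,0],"turn":[0,0,0],"grip":0.6},{"linear":[0,0,0],"turn":[0,0,0],"grip":0.6}]'
python3 - <<'E'
from vis import *
c=shot('wrist'); W=cloud(c)
S=W.reshape(-1,3); T=S[(S[:,2]>.042)&(S[:,2]<.06)&(abs(S[:,0]-.62)<.03)&(abs(S[:,1]-.114)<.03)]; print(len(T),rect(T) if len(T) else'')
go(.621,.1137,.022)
E
```

```text
t: 9.85
ee_pos: [0.6206, 0.1183, 0.1486]
tcp_rot: [-3.14, -0.004, 0.001]
ft_force: [-1.1, 0.0, -0.6]
width: 0.0513
grasp_force: 0.0
645 (array([621.9, 114. ]), array([24.5, 23.9]), -0.9)
yaw [0.08 0.04] t 9.9 tool units [0.009 0.046 2.53 ]
```

```bash
python3 -m crank '[{"linear":[0.02,0,0.6],"turn":[0,0,0],"grip":0.6},{"linear":[0,0,0.6],"turn":[0,0,0],"grip":0.6},{"linear":[0,0,0.6],"turn":[0,0,0],"grip":0.6},{"linear":[0,0,0.5],"turn":[0,0,0],"grip":0.6},{"linear":[0,0,0.23],"turn":[0,0,0],"grip":0.6},{"linear":[0,0,0],"turn":[0,0,0],"grip":0},{"linear":[0,0,0],"turn":[0,0,0],"grip":0},{"linear":[0,0,0],"turn":[0,0,0],"grip":0},{"linear":[0,0,0],"turn":[0,0,0],"grip":0},{"linear":[0,0,0],"turn":[0,0,0],"grip":0}]' 40; python3 -m crank '[{"linear":[0,0,-0.3],"turn":[0,0,0],"grip":0},{"linear":[0,0,-0.6],"turn":[0,0,0],"grip":0},{"linear":[0,0,-0.7],"turn":[0,0,0],"grip":0},{"linear":[0,0,-0.6],"turn":[0,0,0],"grip":0},{"linear":[0,0,-0.3],"turn":[0,0,0],"grip":0},{"linear":[0,0,0],"turn":[0,0,0],"grip":0}]'
python3 -c "
from vis import *
go(.4522,-.2945,.145)"
```

```text
t: 10.9
ee_pos: [0.6227, 0.1134, 0.0234]
tcp_rot: [3.142, -0.005, 0.003]
ft_force: [0.2, 0.6, -0.6]
width: 0.0235
grasp_force: 39.2
t: 11.5
ee_pos: [0.6242, 0.1135, 0.1519]
tcp_rot: [-3.142, 0.005, -0.012]
ft_force: [0.2, -0.1, -0.6]
width: 0.0237
grasp_force: 39.3
yaw [-0.19  0.43] t 11.5 tool units [-3.414  8.171  0.112]
```

```bash
python3 -m crank '[{"linear":[-0.31,0.743,0.01],"turn":[0,0,0],"grip":0},{"linear":[-0.31,0.743,0.01],"turn":[0,0,0],"grip":0},{"linear":[-0.31,0.743,0.01],"turn":[0,0,0],"grip":0},{"linear":[-0.31,0.743,0.01],"turn":[0,0,0],"grip":0},{"linear":[-0.31,0.743,0.01],"turn":[0,0,0],"grip":0},{"linear":[-0.31,0.743,0.01],"turn":[0,0,0],"grip":0},{"linear":[-0.31,0.743,0.01],"turn":[0,0,0],"grip":0},{"linear":[-0.31,0.743,0.01],"turn":[0,0,0],"grip":0},{"linear":[-0.31,0.743,0.01],"turn":[0,0,0],"grip":0},{"linear":[-0.31,0.743,0.01],"turn":[0,0,0],"grip":0},{"linear":[-0.31,0.743,0],"turn":[0,0,0],"grip":0},{"linear":[0,0,0],"turn":[0,0,0],"grip":0}]'; python3 -m crank '[{"linear":[0,0,0],"turn":[0,0,0],"grip":0}]'
python3 -c "
from vis import *
go(.4522,-.2945,.0275)"
```

```text
t: 12.7
ee_pos: [0.4481, -0.2989, 0.1418]
tcp_rot: [3.14, -0.013, -0.002]
ft_force: [0.7, 0.3, 0.3]
width: 0.024
grasp_force: 39.5
t: 12.8
ee_pos: [0.4493, -0.295, 0.1416]
tcp_rot: [-3.14, 0.009, 0.001]
ft_force: [0.7, 0.1, -0.2]
width: 0.0236
grasp_force: 39.5
yaw [-0.35  0.1 ] t 12.8 tool units [ 0.061 -0.007  2.283]
```

```bash
python3 -m crank '[{"linear":[0.07,0,0.6],"turn":[0,0,0],"grip":0},{"linear":[0,0,0.6],"turn":[0,0,0],"grip":0},{"linear":[0,0,0.5],"turn":[0,0,0],"grip":0},{"linear":[0,0,0.35],"turn":[0,0,0],"grip":0},{"linear":[0,0,0.15],"turn":[0,0,0],"grip":0},{"linear":[0,0,0.05],"turn":[0,0,0],"grip":0},{"linear":[0,0,0.03],"turn":[0,0,0],"grip":0},{"linear":[0,0,0],"turn":[0,0,0],"grip":0}]'
```

```text
t: 13.6
ee_pos: [0.4543, -0.2949, 0.0291]
tcp_rot: [3.141, -0.005, 0.002]
ft_force: [-0.0, -0.5, -0.4]
width: 0.0235
grasp_force: 39.5
```

```bash
python3 -m crank '[{"linear":[0,0,0.03],"turn":[0,0,0],"grip":0},{"linear":[0,0,0],"turn":[0,0,0],"grip":0},{"linear":[0,0,0],"turn":[0,0,0],"grip":0.5},{"linear":[0,0,0],"turn":[0,0,0],"grip":0.5},{"linear":[0,0,0],"turn":[0,0,0],"grip":0.5},{"linear":[0,0,-0.3],"turn":[0,0,0],"grip":0.5},{"linear":[0,0,-0.6],"turn":[0,0,0],"grip":0.5},{"linear":[0,0,-0.7],"turn":[0,0,0],"grip":0.7},{"linear":[0,0,-0.5],"turn":[0,0,0],"grip":0.7},{"linear":[0,0,-0.3],"turn":[0,0,0],"grip":0.7},{"linear":[0,0,0],"turn":[0,0,0],"grip":0.7},{"linear":[0,0,0],"turn":[0,0,0],"grip":0.7}]'
python3 - <<'E'
from vis import *
c=shot('wrist'); save(c,'w2.png')
go(.4568,.1123,.15)
E
```

```text
t: 14.8
ee_pos: [0.4535, -0.2946, 0.1465]
tcp_rot: [-3.142, 0.006, 0.0]
ft_force: [-0.5, 0.2, -0.5]
width: 0.0598
grasp_force: 0.0
yaw [-0.21  0.09] t 14.85 tool units [ 0.044 -8.131 -0.075]
```

View pics/w2.png

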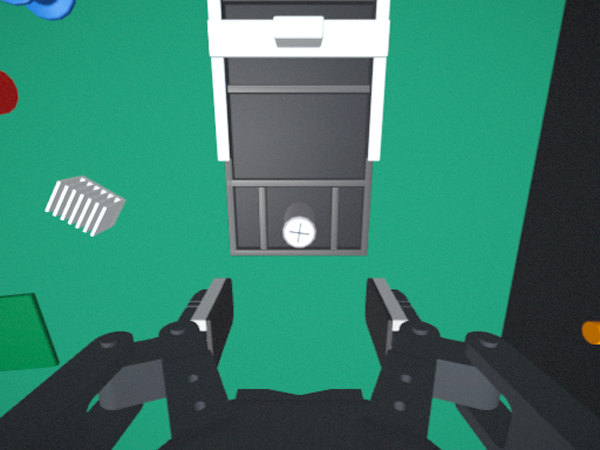

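The tall cap stands centrally in the square bay at (299,230), the bar is parked at (298,40), and the nest is free. Now the choke.

```bash
python3 -m crank '[{"linear":[0.01,-0.739,0],"turn":[0,0,0],"grip":0.7},{"linear":[0,-0.739,0],"turn":[0,0,0],"grip":0.7},{"linear":[0,-0.739,0],"turn":[0,0,0],"grip":0.7},{"linear":[0,-0.739,0],"turn":[0,0,0],"grip":0.7},{"linear":[0,-0.739,0],"turn":[0,0,0],"grip":0.7},{"linear":[0,-0.739,0],"turn":[0,0,0],"grip":0.7},{"linear":[0,-0.739,0],"turn":[0,0,0],"grip":0.7},{"linear":[0,-0.739,0],"turn":[0,0,0],"grip":0.7},{"linear":[0,-0.739,0],"turn":[0,0,0],"grip":0.7},{"linear":[0,-0.739,0],"turn":[0,0,0],"grip":0.7},{"linear":[0.03,-0.739,0],"turn":[0,0,0],"grip":0.7},{"linear":[0,0,0],"turn":[0,0,0],"grip":0.7}]'; python3 -m crank '[{"linear":[0,0,0],"turn":[0,0,0],"grip":0.7}]'
python3 - <<'E'
from vis import *
c=shot('wrist'); W=cloud(c)
S=W.reshape(-1,3); T=S[(S[:,2]>.017)&(S[:,2]<.03)&(abs(S[:,0]-.457)<.035)&(abs(S[:,1]-.112)<.035)]; print(len(T),rect(T) if len(T) else'')
go(.4568,.1123,.003)
E
```

```text
t: 16.05
ee_pos: [0.4557, 0.1154, 0.1454]
tcp_rot: [-3.14, -0.001, 0.004]
ft_force: [0.2, -1.0, -0.1]
width: 0.0598
grasp_force: 0.0
t: 16.15
ee_pos: [0.4561, 0.1123, 0.1456]
tcp_rot: [3.141, -0.001, -0.004]
ft_force: [0.1, 0.7, -1.0]
width: 0.0596
grasp_force: 0.0
1314 (array([457.5, 112. ]), array([42.9, 42. ]), 68.7)
yaw [-0.14  0.13] t 16.2 tool units [ 0.014 -0.017  2.855]
```

```bash
python3 -m crank '[{"linear":[0.02,0,0.6],"turn":[0,0,0],"grip":0.7},{"linear":[0,0,0.7],"turn":[0,0,0],"grip":0.7},{"linear":[0,0,0.7],"turn":[0,0,0],"grip":0.7},{"linear":[0,0,0.5],"turn":[0,0,0],"grip":0.7},{"linear":[0,0,0.2],"turn":[0,0,0],"grip":0.7},{"linear":[0,0,0.1],"turn":[0,0,0],"grip":0.7},{"linear":[0,0,0],"turn":[0,0,0],"grip":0.7},{"linear":[0,0,0],"turn":[0,0,0],"grip":0},{"linear":[0,0,0],"turn":[0,0,0],"grip":0},{"linear":[0,0,0],"turn":[0,0,0],"grip":0},{"linear":[0,0,0],"turn":[0,0,0],"grip":0},{"linear":[0,0,0],"turn":[0,0,0],"grip":0}]' 40; python3 -m crank '[{"linear":[0,0,-0.3],"turn":[0,0,0],"grip":0},{"linear":[0,0,-0.6],"turn":[0,0,0],"grip":0},{"linear":[0,0,-0.7],"turn":[0,0,0],"grip":0},{"linear":[0,0,-0.7],"turn":[0,0,0],"grip":0},{"linear":[0,0,-0.5],"turn":[0,0,0],"grip":0},{"linear":[0,0,0],"turn":[0,0,0],"grip":0},{"linear":[0,0,0],"turn":[0,0,0],"grip":0}]'
python3 -c "
from vis import *
go(.5185,-.2945,.145)"
```

```text
t: 17.4
ee_pos: [0.4592, 0.1116, 0.0082]
tcp_rot: [3.141, -0.005, 0.005]
ft_force: [-0.5, -1.9, 7.1]
width: 0.0424
grasp_force: 41.0
t: 18.1
ee_pos: [0.4581, 0.1119, 0.1471]
tcp_rot: [-3.142, 0.005, -0.002]
ft_force: [-0.7, -0.0, -1.5]
width: 0.0427
grasp_force: 40.9
yaw [-0.19  0.08] t 18.1 tool units [1.235 8.123 0.043]
```

```bash
python3 -m crank '[{"linear":[0.113,0.74,0],"turn":[0,0,0],"grip":0},{"linear":[0.113,0.74,0],"turn":[0,0,0],"grip":0},{"linear":[0.113,0.74,0],"turn":[0,0,0],"grip":0},{"linear":[0.113,0.74,0],"turn":[0,0,0],"grip":0},{"linear":[0.113,0.74,0],"turn":[0,0,0],"grip":0},{"linear":[0.113,0.74,0],"turn":[0,0,0],"grip":0},{"linear":[0.113,0.74,0],"turn":[0,0,0],"grip":0},{"linear":[0.113,0.74,0],"turn":[0,0,0],"grip":0},{"linear":[0.113,0.74,0],"turn":[0,0,0],"grip":0},{"linear":[0.113,0.74,0],"turn":[0,0,0],"grip":0},{"linear":[0.113,0.73,0],"turn":[0,0,0],"grip":0},{"linear":[0,0,0],"turn":[0,0,0],"grip":0}]'; python3 -m crank '[{"linear":[0,0,0],"turn":[0,0,0],"grip":0}]'
python3 -c "
from vis import *
go(.5190,-.2945,.0125)"
```

```text
t: 19.3
ee_pos: [0.5183, -0.2993, 0.1443]
tcp_rot: [3.141, -0.011, -0.003]
ft_force: [0.4, -0.6, -0.9]
width: 0.0425
grasp_force: 41.0
t: 19.4
ee_pos: [0.5176, -0.2948, 0.1444]
tcp_rot: [-3.138, 0.008, 0.005]
ft_force: [-0.4, -0.5, -1.4]
width: 0.0423
grasp_force: 41.0
yaw [-0.3   0.26] t 19.4 tool units [3.600e-02 1.000e-03 2.637e+00]
```

```bash
python3 -m crank '[{"linear":[0.03,0,0.6],"turn":[0,0,0],"grip":0},{"linear":[0,0,0.6],"turn":[0,0,0],"grip":0},{"linear":[0,0,0.6],"turn":[0,0,0],"grip":0},{"linear":[0,0,0.4],"turn":[0,0,0],"grip":0},{"linear":[0,0,0.2],"turn":[0,0,0],"grip":0},{"linear":[0,0,0.12],"turn":[0,0,0],"grip":0},{"linear":[0,0,0.06],"turn":[0,0,0],"grip":0},{"linear":[0,0,0.03],"turn":[0,0,0],"grip":0},{"linear":[0,0,0],"turn":[0,0,0],"grip":0}]'
```

```text
t: 20.3
ee_pos: [0.5208, -0.2953, 0.0171]
tcp_rot: [3.141, -0.005, 0.002]
ft_force: [0.1, -0.2, -1.7]
width: 0.0427
grasp_force: 41.1
```

```bash
python3 -m crank '[{"linear":[0,0,0.05],"turn":[0,0,0],"grip":0},{"linear":[0,0,0.03],"turn":[0,0,0],"grip":0},{"linear":[0,0,0],"turn":[0,0,0],"grip":0}]'
```

```text
t: 20.6
ee_pos: [0.5202, -0.295, 0.0123]
tcp_rot: [-3.142, 0.006, 0.0]
ft_force: [-0.4, 0.4, -1.0]
width: 0.042
grasp_force: 41.1
```

```bash
python3 -m crank '[{"linear":[0,0,0.02],"turn":[0,0,0],"grip":0},{"linear":[0,0,0],"turn":[0,0,0],"grip":0.7},{"linear":[0,0,0],"turn":[0,0,0],"grip":0.7},{"linear":[0,0,0],"turn":[0,0,0],"grip":0.7},{"linear":[0,0,-0.2],"turn":[0,0,0],"grip":0.7},{"linear":[0,0,-0.6],"turn":[0,0,0],"grip":0.7},{"linear":[0,0,-0.7],"turn":[0,0,0],"grip":0.4},{"linear":[0,0,-0.7],"turn":[0,0,0],"grip":0},{"linear":[0,0,-0.5],"turn":[0,0,0],"grip":0},{"linear":[0,0,0],"turn":[0,0,0],"grip":0},{"linear":[0,0,0],"turn":[0,0,0],"grip":0}]'
python3 - <<'E'
from vis import *
c=shot('top'); W=cloud(c); S=W[165:260,335:405].reshape(-1,3)
T=S[(S[:,2]>.052)&(S[:,2]<.07)]; print('tab',len(T),rect(T) if len(T) else'')
c=shot('wrist'); save(c,'w3.png')
go(.6,-.2945,.044)
E
```

```text
t: 21.7
ee_pos: [0.5205, -0.2952, 0.1473]
tcp_rot: [3.14, -0.005, 0.002]
ft_force: [-0.7, 0.4, 0.2]
width: 0.0003
grasp_force: 0.0
tab 72 (array([ 582.2, -294.5]), array([30.5, 11.8]), -88.6)
yaw [-0.2   0.12] t 21.8 tool units [ 1.611e+00 -2.000e-03  2.024e+00]
```

View pics/w3.png

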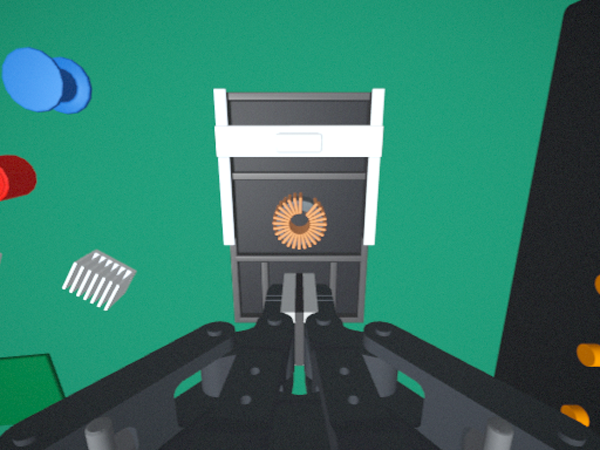

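The choke lies flat in mid-nest at (299,222). The fingers are shut; I'll go past the tab (its centre now at x≈582), descend, and push the bar back.

```bash
python3 -m crank '[{"linear":[0.5,0,0],"turn":[0,0,0],"grip":0},{"linear":[0.6,0,0],"turn":[0,0,0],"grip":0},{"linear":[0.6,0,0],"turn":[0,0,0],"grip":0},{"linear":[0.3,0,0.2],"turn":[0,0,0],"grip":0},{"linear":[0,0,0.5],"turn":[0,0,0],"grip":0},{"linear":[0,0,0.6],"turn":[0,0,0],"grip":0},{"linear":[0,0,0.5],"turn":[0,0,0],"grip":0},{"linear":[0,0,0.14],"turn":[0,0,0],"grip":0},{"linear":[0,0,0],"turn":[0,0,0],"grip":0}]'; python3 -m crank '[{"linear":[-0.25,0,0],"turn":[0,0,0],"grip":0},{"linear":[-0.2,0,0],"turn":[0,0,0],"grip":0},{"linear":[-0.2,0,0],"turn":[0,0,0],"grip":0},{"linear":[-0.2,0,0],"turn":[0,0,0],"grip":0},{"linear":[-0.2,0,0],"turn":[0,0,0],"grip":0},{"linear":[-0.2,0,0],"turn":[0,0,0],"grip":0},{"linear":[-0.15,0,0],"turn":[0,0,0],"grip":0},{"linear":[0,0,0],"turn":[0,0,0],"grip":0}]'
```

```text
t: 22.7
ee_pos: [0.6189, -0.2944, 0.0468]
tcp_rot: [-3.139, 0.006, 0.007]
ft_force: [0.4, 0.4, 0.5]
width: -0.0
grasp_force: 0.0
t: 23.5
ee_pos: [0.5488, -0.295, 0.0493]
tcp_rot: [-3.141, 0.007, 0.002]
ft_force: [0.1, 0.5, -0.2]
width: 0.0005
grasp_force: 0.0
```

```bash
python3 -m crank '[{"linear":[-0.08,0,0],"turn":[0,0,0],"grip":0},{"linear":[-0.07,0,0],"turn":[0,0,0],"grip":0},{"linear":[-0.06,0,0],"turn":[0,0,0],"grip":0},{"linear":[-0.05,0,0],"turn":[0,0,0],"grip":0},{"linear":[-0.03,0,0],"turn":[0,0,0],"grip":0}]'; python3 -m crank '[{"linear":[-0.02,0,0],"turn":[0,0,0],"grip":0},{"linear":[0,0,0],"turn":[0,0,0],"grip":0}]'
python3 - <<'E'
from vis import *
c=shot('top'); W=cloud(c); S=W[165:260,335:405].reshape(-1,3)
T=S[(S[:,2]>.034)&(S[:,2]<.042)&(S[:,0]<.56)&(abs(S[:,1]+.2945)<.058)]; print('bar',len(T),rect(T))
E
```

```text
t: 24.0
ee_pos: [0.5363, -0.295, 0.0493]
tcp_rot: [3.142, -0.006, 0.002]
ft_force: [5.2, 1.7, -3.0]
width: 0.0001
grasp_force: 3.2
t: 24.2
ee_pos: [0.5363, -0.295, 0.0493]
tcp_rot: [3.141, -0.006, 0.005]
ft_force: [6.6, 0.7, -2.8]
width: -0.0001
grasp_force: 3.3
bar 131 (array([ 530.7, -259. ]), array([47.5, 43.1]), -6.0)
```

The push ended on the stop (6.6 N, no motion), so the bar is shut. Back off, rise, and turn to yaw 65° for the long sink.

```bash
python3 -m crank '[{"linear":[0.2,0,0],"turn":[0,0,0],"grip":0},{"linear":[0.1,0,-0.4],"turn":[0,0,0],"grip":0},{"linear":[0,0,-0.7],"turn":[0,0,0],"grip":0},{"linear":[0,0,-0.7],"turn":[0,0,-1],"grip":0.8},{"linear":[0,0,-0.3],"turn":[0,0,-1],"grip":0.8},{"linear":[0,0,0],"turn":[0,0,-1],"grip":0.8},{"linear":[0,0,0],"turn":[0,0,-1],"grip":0.8},{"linear":[0,0,0],"turn":[0,0,-1],"grip":0.8},{"linear":[0,0,0],"turn":[0,0,-1],"grip":0.8},{"linear":[0,0,0],"turn":[0,0,-1],"grip":0.8},{"linear":[0,0,0],"turn":[0,0,-1],"grip":0.8},{"linear":[0,0,0],"turn":[0,0,-1],"grip":0.8}]'; python3 -m crank '[{"linear":[0,0,0],"turn":[0,0,-1],"grip":0.8},{"linear":[0,0,0],"turn":[0,0,-1],"grip":0.8},{"linear":[0,0,0],"turn":[0,0,-1],"grip":0.8},{"linear":[0,0,0],"turn":[0,0,-1],"grip":0.8},{"linear":[0,0,0],"turn":[0,0,-1],"grip":0.8},{"linear":[0,0,0],"turn":[0,0,-1],"grip":0.8},{"linear":[0,0,0],"turn":[0,0,-1],"grip":0.8},{"linear":[0,0,0],"turn":[0,0,-0.2],"grip":0.8},{"linear":[0,0,0],"turn":[0,0,0],"grip":0.8}]'
python3 -c "
from vis import *
go(.4783,.0102,.15)"
```

```text
t: 25.45
ee_pos: [0.5495, -0.295, 0.154]
tcp_rot: [-2.987, -0.97, 0.002]
ft_force: [0.5, 1.0, 0.6]
width: 0.0679
grasp_force: 0.0
t: 26.35
ee_pos: [0.5497, -0.295, 0.1541]
tcp_rot: [-2.656, -1.677, 0.001]
ft_force: [-0.0, -0.0, -0.0]
width: 0.0681
grasp_force: 0.0
yaw [6.454e+01 5.000e-02] t 26.35 tool units [ 4.897 -3.913  0.084]
```

```bash
python3 -m crank '[{"linear":[0.544,-0.435,0],"turn":[0,0,0],"grip":0.8},{"linear":[0.544,-0.435,0],"turn":[0,0,0],"grip":0.8},{"linear":[0.544,-0.435,0],"turn":[0,0,0],"grip":0.8},{"linear":[0.544,-0.435,0],"turn":[0,0,0],"grip":0.8},{"linear":[0.544,-0.435,0],"turn":[0,0,0],"grip":0.8},{"linear":[0.544,-0.435,0],"turn":[0,0,0],"grip":0.8},{"linear":[0.544,-0.435,0],"turn":[0,0,0],"grip":0.8},{"linear":[0.544,-0.435,0],"turn":[0,0,0],"grip":0.8},{"linear":[0.544,-0.435,0],"turn":[0,0,0],"grip":0.8},{"linear":[0,0,0],"turn":[0,0,0],"grip":0.8},{"linear":[0,0,0],"turn":[0,0,0],"grip":0.8}]'
python3 - <<'E'
from vis import *
c=shot('wrist'); W=cloud(c)
S=W.reshape(-1,3); T=S[(S[:,2]>.026)&(S[:,2]<.038)&(abs(S[:,0]-.478)<.045)&(abs(S[:,1]-.01)<.045)]; print(len(T),rect(T) if len(T) else'')
save(c,'w4.png')
go(.4783,.0102,.010)
E
```

```text
t: 27.45
ee_pos: [0.478, 0.0105, 0.1546]
tcp_rot: [2.654, 1.68, 0.0]
ft_force: [0.6, -0.6, 1.1]
width: 0.0683
grasp_force: 0.0
1189 (array([478.9,   9.6]), array([59.8, 39.9]), 64.6)
yaw [6.46e+01 5.00e-02] t 27.5 tool units [ 0.009 -0.007  2.891]
```

View pics/w4.png

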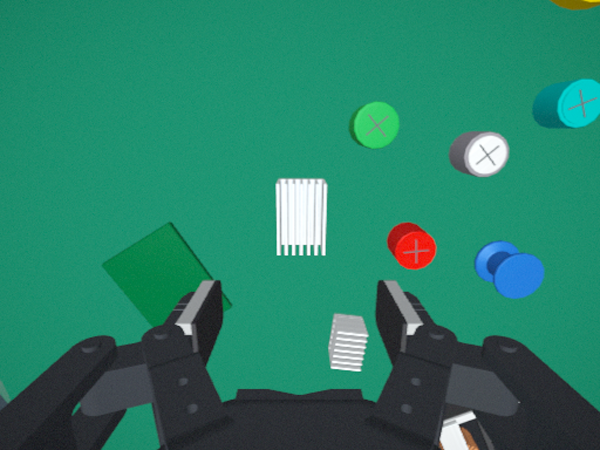

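The long sink is at (301,217), square between the fingers, and the short sink at (348,342) is clear. Descend and grip.

```bash
python3 -m crank '[{"linear":[0,0,0.6],"turn":[0,0,0],"grip":0.8},{"linear":[0,0,0.7],"turn":[0,0,0],"grip":0.8},{"linear":[0,0,0.7],"turn":[0,0,0],"grip":0.8},{"linear":[0,0,0.5],"turn":[0,0,0],"grip":0.8},{"linear":[0,0,0.25],"turn":[0,0,0],"grip":0.8},{"linear":[0,0,0.13],"turn":[0,0,0],"grip":0.8},{"linear":[0,0,0],"turn":[0,0,0],"grip":0.8},{"linear":[0,0,0],"turn":[0,0,0],"grip":0},{"linear":[0,0,0],"turn":[0,0,0],"grip":0},{"linear":[0,0,0],"turn":[0,0,0],"grip":0},{"linear":[0,0,0],"turn":[0,0,0],"grip":0},{"linear":[0,0,0],"turn":[0,0,0],"grip":0}]' 50; python3 -m crank '[{"linear":[0,0,-0.3],"turn":[0,0,0],"grip":0},{"linear":[0,0,-0.6],"turn":[0,0,0],"grip":0},{"linear":[0,0,-0.7],"turn":[0,0,1],"grip":0},{"linear":[0,0,-0.7],"turn":[0,0,1],"grip":0},{"linear":[0,0,-0.5],"turn":[0,0,1],"grip":0},{"linear":[0,0,0],"turn":[0,0,1],"grip":0},{"linear":[0,0,0],"turn":[0,0,1],"grip":0},{"linear":[0,0,0],"turn":[0,0,1],"grip":0},{"linear":[0,0,0],"turn":[0,0,1],"grip":0},{"linear":[0,0,0],"turn":[0,0,1],"grip":0}]'; python3 -m crank '[{"linear":[0,0,0],"turn":[0,0,1],"grip":0},{"linear":[0,0,0],"turn":[0,0,1],"grip":0},{"linear":[0,0,0],"turn":[0,0,1],"grip":0},{"linear":[0,0,0],"turn":[0,0,1],"grip":0},{"linear":[0,0,0],"turn":[0,0,1],"grip":0},{"linear":[0,0,0],"turn":[0,0,1],"grip":0},{"linear":[0,0,0],"turn":[0,0,0.4],"grip":0},{"linear":[0,0,0],"turn":[0,0,0],"grip":0}]'
python3 -c "
from vis import *
go(.4643,.3001,.15)"
```

```text
t: 28.7
ee_pos: [0.479, 0.0097, 0.0115]
tcp_rot: [2.654, 1.678, 0.003]
ft_force: [-1.1, -2.2, 6.4]
width: 0.0391
grasp_force: 51.9
t: 29.7
ee_pos: [0.4776, 0.0102, 0.1503]
tcp_rot: [-3.016, -0.878, 0.0]
ft_force: [-0.1, -0.1, -1.2]
width: 0.0391
grasp_force: 51.0
t: 30.5
ee_pos: [0.4777, 0.0101, 0.1503]
tcp_rot: [-3.136, -0.193, 0.0]
ft_force: [0.6, 0.3, -0.6]
width: 0.039
grasp_force: 50.9
yaw [7.04 0.01] t 30.5 tool units [ 0.444 -5.788  0.006]
```

```bash
python3 -m crank '[{"linear":[0.055,-0.723,0],"turn":[0,0,0],"grip":0},{"linear":[0.055,-0.723,0],"turn":[0,0,0],"grip":0},{"linear":[0.055,-0.723,0],"turn":[0,0,0],"grip":0},{"linear":[0.055,-0.723,0],"turn":[0,0,0],"grip":0},{"linear":[0.055,-0.723,0],"turn":[0,0,0],"grip":0},{"linear":[0.055,-0.723,0],"turn":[0,0,0],"grip":0},{"linear":[0.055,-0.723,0],"turn":[0,0,0],"grip":0},{"linear":[0.055,-0.723,0],"turn":[0,0,0],"grip":0},{"linear":[0,0,0],"turn":[0,0,0],"grip":0},{"linear":[0,0,0],"turn":[0,0,0],"grip":0}]'; python3 -m crank '[{"linear":[0,0,0.5],"turn":[0,0,0],"grip":0},{"linear":[0,0,0.7],"turn":[0,0,0],"grip":0},{"linear":[0,0,0.7],"turn":[0,0,0],"grip":0},{"linear":[0,0,0.4],"turn":[0,0,0],"grip":0},{"linear":[0,0,0.15],"turn":[0,0,0],"grip":0},{"linear":[0,0,0.1],"turn":[0,0,0],"grip":0},{"linear":[0,0,0.04],"turn":[0,0,0],"grip":0},{"linear":[0,0,0],"turn":[0,0,0],"grip":0},{"linear":[0,0,0],"turn":[0,0,0],"grip":0}]'
python3 -c "
from vis import *
go(.4643,.3001,.0157)"
```

```text
t: 31.5
ee_pos: [0.464, 0.3002, 0.15]
tcp_rot: [3.135, 0.197, -0.001]
ft_force: [0.3, -0.5, -1.3]
width: 0.0386
grasp_force: 51.1
t: 32.4
ee_pos: [0.4654, 0.3, 0.0219]
tcp_rot: [-3.135, -0.192, -0.003]
ft_force: [0.4, 0.3, -1.2]
width: 0.039
grasp_force: 51.1
yaw [7.   0.12] t 32.4 tool units [-0.021 -0.005  0.124]
```

Lower the last 6 mm, release and rise. Then on to cap_wide at the same yaw.

```bash
python3 -m crank '[{"linear":[-0.02,0,0.08],"turn":[0,0,0],"grip":0},{"linear":[0,0,0.04],"turn":[0,0,0],"grip":0},{"linear":[0,0,0.01],"turn":[0,0,0],"grip":0},{"linear":[0,0,0],"turn":[0,0,0],"grip":0}]'; python3 -m crank '[{"linear":[0,0,0],"turn":[0,0,0],"grip":0.65},{"linear":[0,0,0],"turn":[0,0,0],"grip":0.65},{"linear":[0,0,0],"turn":[0,0,0],"grip":0.65},{"linear":[0,0,-0.3],"turn":[0,0,0],"grip":0.65},{"linear":[0,0,-0.6],"turn":[0,0,0],"grip":0.65},{"linear":[0,0,-0.7],"turn":[0,0,0],"grip":0.65},{"linear":[0,0,-0.7],"turn":[0,0,0],"grip":0.65},{"linear":[0,0,-0.4],"turn":[0,0,0],"grip":0.65},{"linear":[0,0,0],"turn":[0,0,0],"grip":0.65},{"linear":[0,0,0],"turn":[0,0,0],"grip":0.65}]'
python3 - <<'E'
from vis import *
c=shot('wrist'); W=cloud(c); save(c,'w5.png')
go(.6302,-.0037,.15)
E
```

```text
t: 32.8
ee_pos: [0.4636, 0.2998, 0.0155]
tcp_rot: [-3.136, -0.192, -0.001]
ft_force: [-2.9, -0.9, 9.3]
width: 0.0391
grasp_force: 52.3
t: 33.8
ee_pos: [0.4634, 0.2996, 0.149]
tcp_rot: [-3.136, -0.192, -0.0]
ft_force: [-0.9, -0.0, -0.8]
width: 0.0555
grasp_force: 0.0
yaw [7.   0.11] t 33.85 tool units [ 2.584  6.423 -0.039]
```

View pics/w5.png

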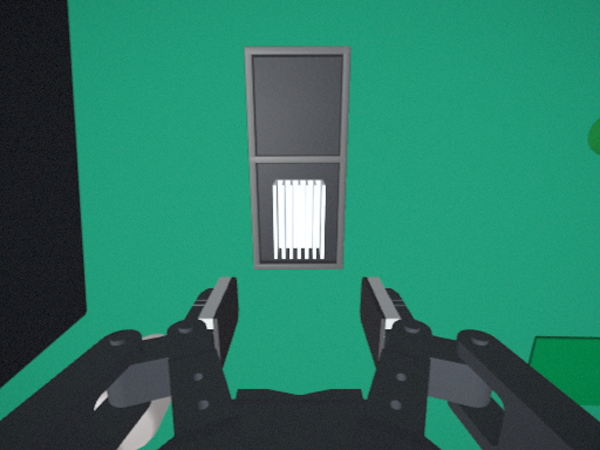

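The long sink lies flat in the larger bay at (299,218). Now to cap_wide.

```bash
python3 -m crank '[{"linear":[0.287,0.714,0],"turn":[0,0,0],"grip":0.65},{"linear":[0.287,0.714,0],"turn":[0,0,0],"grip":0.65},{"linear":[0.287,0.714,0],"turn":[0,0,0],"grip":0.65},{"linear":[0.287,0.714,0],"turn":[0,0,0],"grip":0.65},{"linear":[0.287,0.714,0],"turn":[0,0,0],"grip":0.65},{"linear":[0.287,0.714,0],"turn":[0,0,0],"grip":0.65},{"linear":[0.287,0.714,0],"turn":[0,0,0],"grip":0.65},{"linear":[0.287,0.714,0],"turn":[0,0,0],"grip":0.65},{"linear":[0.287,0.714,0],"turn":[0,0,0],"grip":0.65},{"linear":[0,0,0],"turn":[0,0,0],"grip":0.65},{"linear":[0,0,0],"turn":[0,0,0],"grip":0.65}]'
python3 - <<'E'
from vis import *
c=shot('wrist'); W=cloud(c)
S=W.reshape(-1,3); T=S[(S[:,2]>.025)&(S[:,2]<.036)&(abs(S[:,0]-.63)<.03)&(abs(S[:,1]+.004)<.03)]; print(len(T),rect(T) if len(T) else'')
save(c,'w6.png')
go(.6302,-.0037,.010)
E
```

```text
t: 34.95
ee_pos: [0.63, -0.0043, 0.1469]
tcp_rot: [-3.135, -0.188, 0.006]
ft_force: [-0.6, 0.2, -0.2]
width: 0.0554
grasp_force: 0.0
1063 (array([631.4,  -4.4]), array([34. , 33.7]), 5.8)
yaw [6.96 0.22] t 35.0 tool units [0.018 0.015 2.746]
```

View pics/w6.png

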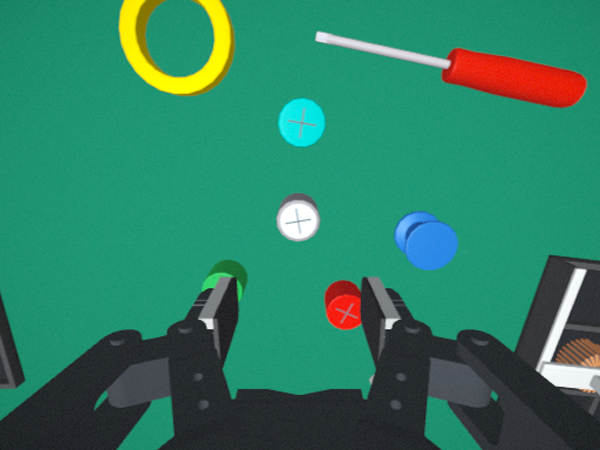

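The grey cap with the bright top (298,218) is centred between the fingers; red (345,308) and green (225,280) are clear. Grip it.

```bash
python3 -m crank '[{"linear":[0.02,0.01,0.6],"turn":[0,0,0],"grip":0.65},{"linear":[0,0,0.7],"turn":[0,0,0],"grip":0.65},{"linear":[0,0,0.6],"turn":[0,0,0],"grip":0.65},{"linear":[0,0,0.5],"turn":[0,0,0],"grip":0.65},{"linear":[0,0,0.25],"turn":[0,0,0],"grip":0.65},{"linear":[0,0,0.1],"turn":[0,0,0],"grip":0.65},{"linear":[0,0,0],"turn":[0,0,0],"grip":0.65},{"linear":[0,0,0],"turn":[0,0,0],"grip":0},{"linear":[0,0,0],"turn":[0,0,0],"grip":0},{"linear":[0,0,0],"turn":[0,0,0],"grip":0},{"linear":[0,0,0],"turn":[0,0,0],"grip":0},{"linear":[0,0,0],"turn":[0,0,0],"grip":0}]' 40; python3 -m crank '[{"linear":[0,0,-0.3],"turn":[0,0,0],"grip":0},{"linear":[0,0,-0.6],"turn":[0,0,0],"grip":0},{"linear":[0,0,-0.7],"turn":[0,0,0],"grip":0},{"linear":[0,0,-0.7],"turn":[0,0,0],"grip":0},{"linear":[0,0,-0.4],"turn":[0,0,0],"grip":0},{"linear":[0,0,0],"turn":[0,0,0],"grip":0},{"linear":[0,0,0],"turn":[0,0,0],"grip":0}]'
python3 -c "
from vis import *
go(.5510,.3107,.15)"
```

```text
t: 36.2
ee_pos: [0.6333, -0.0041, 0.0136]
tcp_rot: [3.135, 0.192, 0.005]
ft_force: [-0.3, 1.1, 6.0]
width: 0.0335
grasp_force: 40.1
t: 36.9
ee_pos: [0.6319, -0.004, 0.1474]
tcp_rot: [3.135, 0.192, 0.001]
ft_force: [-0.0, 0.3, -1.4]
width: 0.033
grasp_force: 39.8
yaw [7.   0.05] t 36.9 tool units [-0.838 -6.444 -0.055]
```

```bash
python3 -m crank '[{"linear":[-0.093,-0.716,0],"turn":[0,0,0],"grip":0},{"linear":[-0.093,-0.716,0],"turn":[0,0,0],"grip":0},{"linear":[-0.093,-0.716,0],"turn":[0,0,0],"grip":0},{"linear":[-0.093,-0.716,0],"turn":[0,0,0],"grip":0},{"linear":[-0.093,-0.716,0],"turn":[0,0,0],"grip":0},{"linear":[-0.093,-0.716,0],"turn":[0,0,0],"grip":0},{"linear":[-0.093,-0.716,0],"turn":[0,0,0],"grip":0},{"linear":[-0.093,-0.716,0],"turn":[0,0,0],"grip":0},{"linear":[-0.093,-0.716,0],"turn":[0,0,0],"grip":0},{"linear":[0,0,0],"turn":[0,0,0],"grip":0},{"linear":[0,0,0],"turn":[0,0,0],"grip":0}]'; python3 -m crank '[{"linear":[0,0,0.5],"turn":[0,0,0],"grip":0},{"linear":[0,0,0.7],"turn":[0,0,0],"grip":0},{"linear":[0,0,0.6],"turn":[0,0,0],"grip":0},{"linear":[0,0,0.4],"turn":[0,0,0],"grip":0},{"linear":[0,0,0.15],"turn":[0,0,0],"grip":0},{"linear":[0,0,0.08],"turn":[0,0,0],"grip":0},{"linear":[0,0,0.04],"turn":[0,0,0],"grip":0},{"linear":[0,0,0],"turn":[0,0,0],"grip":0},{"linear":[0,0,0],"turn":[0,0,0],"grip":0}]'
python3 -c "
from vis import *
go(.5510,.3107,.0177)"
```

```text
t: 38.0
ee_pos: [0.5497, 0.3111, 0.1449]
tcp_rot: [3.134, 0.195, -0.005]
ft_force: [-0.3, -0.5, -0.4]
width: 0.0332
grasp_force: 39.9
t: 38.9
ee_pos: [0.5519, 0.311, 0.0245]
tcp_rot: [-3.135, -0.192, -0.003]
ft_force: [-0.3, 0.2, -0.5]
width: 0.0331
grasp_force: 39.9
yaw [7.   0.11] t 38.9 tool units [-0.019  0.003  0.136]
```

```bash
python3 -m crank '[{"linear":[0,0,0.08],"turn":[0,0,0],"grip":0},{"linear":[0,0,0.04],"turn":[0,0,0],"grip":0},{"linear":[0,0,0.01],"turn":[0,0,0],"grip":0},{"linear":[0,0,0],"turn":[0,0,0],"grip":0}]'; python3 -m crank '[{"linear":[0,0,0],"turn":[0,0,0],"grip":0.65},{"linear":[0,0,0],"turn":[0,0,0],"grip":0.65},{"linear":[0,0,0],"turn":[0,0,0],"grip":0.65},{"linear":[0,0,-0.3],"turn":[0,0,0],"grip":0.65},{"linear":[0,0,-0.7],"turn":[0,0,0],"grip":0.65},{"linear":[0,0,-0.8],"turn":[0,0,0],"grip":0.65},{"linear":[-0.5,0,-0.7],"turn":[0,0,0],"grip":0.65},{"linear":[-0.8,0,-0.5],"turn":[0,0,0],"grip":0.65},{"linear":[-0.8,0,0],"turn":[0,0,0],"grip":0.65},{"linear":[-0.8,0,0],"turn":[0,0,0],"grip":0.65},{"linear":[-0.8,0,0],"turn":[0,0,0],"grip":0.65},{"linear":[0,0,0],"turn":[0,0,0],"grip":0.65}]'; python3 -m crank '[{"linear":[0,0,0],"turn":[0,0,0],"grip":0.65},{"linear":[0,0,0],"turn":[0,0,0],"grip":0.65}]'
python3 - <<'E'
from vis import *
c=shot('top'); W=cloud(c)
P=W.reshape(-1,3)
def S(x,y,z,r,h=.004):
    T=P[(abs(P[:,0]-x)<r)&(abs(P[:,1]-y)<r)&(abs(P[:,2]-z)<h)]; return T
for n,x,y,z,r in [('tall',.452,-.2945,.054,.03),('tab',.5185,-.2945,.064,.03),('sink',.4643,.3,.036,.036),('wide',.551,.311,.034,.03),('short',.465,-.121,.032,.03)]:
    T=S(x,y,z,r); print(n,len(T),rect(T) if len(T)>4 else '', np.round(np.median(T[:,2])*1e3,1))
im=c['pixels'][:,:,::-1]
a=cv2.resize(im[150:265,335:405],(365,600),interpolation=cv2.INTER_CUBIC);b=cv2.resize(im[150:265,95:165],(365,600),interpolation=cv2.INTER_CUBIC)
cv2.imwrite('pics/fin.png',np.hstack([b,a]))
E
```

```text
t: 39.3
ee_pos: [0.5513, 0.3109, 0.0176]
tcp_rot: [-3.136, -0.192, -0.001]
ft_force: [-1.6, -0.5, 3.8]
width: 0.0329
grasp_force: 40.4
t: 40.5
ee_pos: [0.3621, 0.2873, 0.1674]
tcp_rot: [3.135, 0.195, -0.005]
ft_force: [-0.6, -0.8, -0.7]
width: 0.0555
grasp_force: 0.0
t: 40.7
ee_pos: [0.369, 0.2886, 0.1678]
tcp_rot: [-3.135, -0.192, -0.004]
ft_force: [-0.5, 0.8, 0.9]
width: 0.0554
grasp_force: 0.0
tall 75 (array([ 452.1, -294.5]), array([22. , 21.9]), -44.6) 53.7
tab 58 (array([ 517.6, -294.7]), array([30.1, 12. ]), 86.5) 63.2
sink 208 (array([464.2, 299.1]), array([59.2, 40.9]), 6.3) 34.9
wide 145 (array([549.6, 309.5]), array([33.1, 32.9]), 4.2) 33.8
short 80 (array([ 465.5, -120.5]), array([39.8, 27.4]), 58.0) 31.9
```

View pics/fin.png

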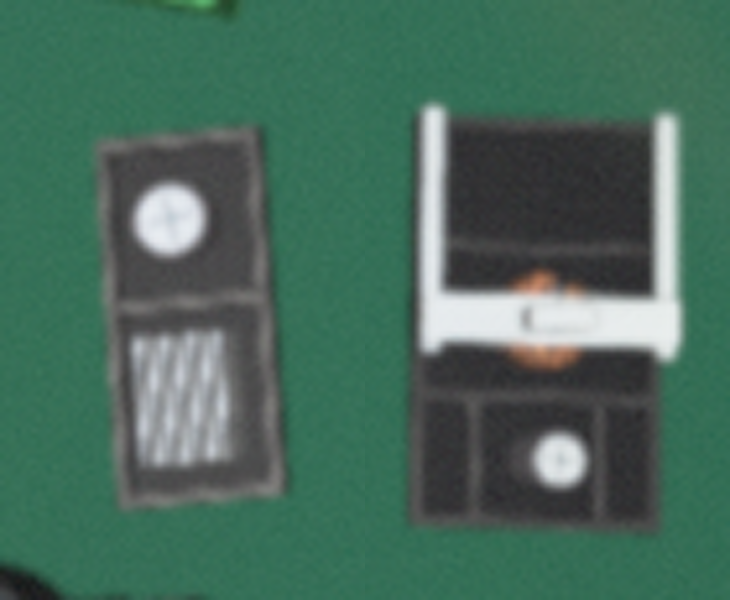

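The final picture shows everything in place: wide cap (170,220) and sink (180,400) in their bays, bar shut over the choke (545,320), tall cap (560,460) upright. The depth measurements agree to within about 2 mm, and the short sink has not moved.

```bash
python3 -c "
from rig import *
print(job_done())"
```

```text
the job is handed in; nothing more can be done
None
```

Both kits are made up and handed in at about 41 s: all four parts measured in their bays, the bar is shut over the choke, and the short heat sink has not moved; the judge returned no verdict.

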